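Fill a tube with walnuts through the half-open nut gate

ROBOT

A 6-joint arm with a two-finger parallel gripper is mounted at the origin on a cart in front of the work surface, level with it; the furniture and walls round the work are solid. World frame = base frame: x ahead of the robot, y to its left, z up, the work surface at z = 0. Lengths are in m, angles in rad, forces in N, time in s.
With the tool pointing down it reaches from about 0.35 to 0.85 m from the base axis. Payload 8.1 kg.
Tool frame: the origin (TCP) lies midway between the tips of the shut fingers; the grasp point (between the pads) lies robot.grip_depth behind it (robot.grip_depth is the distance from the TCP to the grasp point, in m); z points along the fingers, y is the line along which they close (so a half turn about z gives the same grasp; the last joint's range is limited). The gripper opens to 93 mm and grips with 3 to 60 N. Pads are 15 mm wide; open, the fingers measure 128 mm over their backs; the gripper's body (75 mm by 188 mm) begins 65 mm behind the grasp point.
Start: joints at [-1.269, 0.13, 1.488, -0, 1.523, -0.085], TCP at [0.226, -0.556, 0.195] pointing down, gripper open.
Joint ranges: [-2.96, 2.96], [-0.89, 2.26], [0.02, 2.5], [-1.34, 4.48], [0, 2.73], [-2.66, 2.66]. Speed limits (rad/s): [2.39, 2.39, 2.79, 3.14, 3.14, 3.14].

INTERFACE

Orientations are given as a rotation vector (axis times angle).
In Python, from plant import robot gives the robot as it stands.
- The arm moves only by the tool carry_out, never from a script. Its argument "rows" is a list of rows, each a list of 6 numbers: the shift along the tool's x, y, z in m, then the turn, a rotation vector about the tool's x, y, z in degrees. A call has 1 to 12 rows; each row is the pose to reach, as a shift and turn from the pose commanded when the call began, along the tool's axes at that moment; what a row does not reach only later rows make up. A row lasts 1/8 s, in which the tool goes at most 62.5 mm and 10.7 degrees, less where a joint would pass 70% of its speed; a pose out of reach is approached as far as the arm can. A call with a gripper value outside its range is refused whole. "jaw" is the closure in counts, from 0 (fully open) to 255 (shut), set as the call begins (left out, the last holds). The fingers move at their own pace and stop on an object; "force" is the grip in N (left out, the last holds). Time passes only in rows, so rows that repeat a pose let the fingers close. It gives the time, the measured TCP pose, the force, the opening and the grip force at its end, in the units of the state.
- robot.read_state(): the state, without advancing time (a new reading comes with each control period).
- robot.read_camera(name): name is "side" or "top"; returns the picture (420x560x3 uint8, red, green, blue); there is no depth.
- robot.camera_model(name): a dict with "fx", "fy", "cx", "cy" (pixels), "R" (3x3) and "t" (3): a world point X has camera coordinates R X + t. Camera axes: x right, y down, z forward; pixel columns grow to the right and rows downward; lengths in m; the calibration is good to about 2 mm. A picture is of the moment at which its call begins. camera_model takes no time and is no camera call.
- robot.close_job(): hands the job in; it is judged then, once.
Trained networks look in the newest picture that a camera, given by its name, has taken for a name from the list of things; names that differ only in an ending like _2 or _b are one class to them, and where a whole thing is asked for, a point or a joint stands for the part that bears it (a point fixed in the world has none). Each returns a list of dicts, best first, with "conf" (0 to 1); they miss things now and then, are a little off and sometimes report something else, mostly with a low value. They report only what shows in the picture. A call takes as long as a camera call. They do not tell look-alikes from the thing itself.
- robot.outline_of(camera, target): "pixels" (420x560 bool, what is visible of it) and "pixel" ([column, row] in pixels, amid what is visible of it).
The state is a dict: "t": time; "q": joint angles; "dq": joint speeds; "joint_torque": joint torques, N m; "tool_pos": TCP position; "orientation": TCP orientation; "force": force on the tool from outside, world axes, zero at the start; "wrist_torque": the same for the moment, N m; "opening": finger opening in m; "gripper_force": force on a finger pad.
Only numpy, scipy, OpenCV 4.12 (cv2) and the standard library are available. Lean on these libraries where they do the work, as an engineer would, in place of code of your own. Each camera call takes 0.05 s, during which the arm holds its last target. There are 200 camera calls.

TASK

Stand the empty card tube upright, fully down in the black holder cup under the nut dispenser's chute, and let go of it. Then use the dispenser's red tab to slide the shutter against its spring to the half-way (yellow) mark, so that all the walnuts roll into the tube while the chestnuts stay behind the shutter. Finish with the gripper still holding the shutter steady by its tab at half travel, so that the walnut lane stays open for topping up; do not open the shutter before the tube stands in its cup.

Things in the scene. Friction and masses are not known exactly. Their poses are not given: they have to be found in the camera images.
- dispenser: Fixed two-lane nut dispenser on a green base plate (345 x 130 x 8 mm): black holder cup at the robot's end, sloping aluminium chute, clear hopper. Origin: on the table, on the cup's axis; x points from cup to hopper (away from the robot, within 0.2 rad), y towards the shutter's tab, z up. Hopper: x 120 to 270 mm, 90 mm wide, top at 320 mm. Lanes: walnuts at y = -20 mm, chestnuts at y = +20 mm.
- holder_floor (a point): Centre of the holder cup's floor, 8 mm above the table; z up. The cup is 67 mm wide inside, 40 mm deep and open above, with a slightly flared mouth.
- lip (a point): Middle of the chute's lip, on its floor, where the nuts drop off: 42 mm in x from the cup's axis, 166 mm above the table. The lip is 42 mm wide with side walls 16 mm high; the chute rises away from the cup at 9 degrees and widens to 86 mm. A tube in the cup has its mouth 8 mm below the lip, and 11 mm clear of it.
- tube: Empty brown card tube with a green band, standing on the table at the start: 62 mm outside diameter, 150 mm tall, wall 2 mm, open above, floor 3 mm thick, about 60 g. Origin: centre of its underside; z along its axis to the mouth. (The similar tubes with green lids are packed ones and stay where they are.)
- shutter (a joint): Slide of the steel shutter that closes both lanes: 0 closed, 0.080 m fully open, along the dispenser's +y. A spring shuts it: 4 N to start, 10 N at half travel, 16 N at full, and about 1 N friction. Half travel is 0.040 m: the red pointer below the tab then stands at the yellow mark on the ledge (white: closed, fully open), the walnut lane is free and the chestnut lane still shut.
- tab (a point): Centre of the top of the shutter's upright red finger tab, 245 mm above the table. The tab is 12 mm thick along the dispenser's y and 24 mm wide along x; its top 50 mm stand free. Closed, it lies 137 mm in x and 125 mm in y from the dispenser's origin, 75 mm clear of the hopper's side. It moves along the dispenser's +y; ledge, bar and brass spring barrel end 45 mm or more below its top.
- walnut_1: Walnut, light brown ball of 28 mm diameter, 10 g, in the walnut lane of the hopper at the start; rolls freely down the chute once the shutter lets it. Origin: its centre.
- walnut_2: Walnut, light brown ball of 28 mm diameter, 10 g, in the walnut lane of the hopper at the start; rolls freely down the chute once the shutter lets it. Origin: its centre.
- walnut_3: Walnut, light brown ball of 28 mm diameter, 10 g, in the walnut lane of the hopper at the start; rolls freely down the chute once the shutter lets it. Origin: its centre.
- walnut_4: Walnut, light brown ball of 28 mm diameter, 10 g, in the walnut lane of the hopper at the start; rolls freely down the chute once the shutter lets it. Origin: its centre.
- chestnut_1: Chestnut, dark brown ball of 28 mm diameter, 10 g, in the chestnut lane of the hopper; must stay there. Origin: its centre.
- chestnut_2: Chestnut, dark brown ball of 28 mm diameter, 10 g, in the chestnut lane of the hopper; must stay there. Origin: its centre.
- chestnut_3: Chestnut, dark brown ball of 28 mm diameter, 10 g, in the chestnut lane of the hopper; must stay there. Origin: its centre.
- chestnut_4: Chestnut, dark brown ball of 28 mm diameter, 10 g, in the chestnut lane of the hopper; must stay there. Origin: its centre.
Mind the look-alikes: they are no part of the job. Leave any blue or orange look-alike of the tube alone.

How it is judged:
On the way, in this order (a step that is already met when the one before it is completed fails the run):
1. the tube stands fully down in the holder cup, let go of, with the shutter still shut (horizontal distance between tube and holder_floor below 0.008 m and z of tube in the frame of holder_floor below 0.006 m and angle between tube's own z axis and vertical below 0.06 rad and contact force between the fingers and tube below 0.1 N and value of joint shutter below 0.005 m), for 0.2 s.
2. the shutter is at half travel, held by the gripper (value of joint shutter between 0.034 and 0.046 m and contact force between the fingers and shutter above 2 N), for 0.3 s.
At the end, for the whole second after the job is handed in: The gripper holds the shutter still at half travel (34 to 46 mm of 80), bearing on it with over 2 N; the tube stands untouched in the cup (within 8 mm of centre, 6 mm of the floor, 0.06 rad of upright); all four walnuts lie in the tube and all four chestnuts behind the shutter (all of step 2 and velocity of joint shutter between -0.01 and 0.01 m/s and contact force between each of the arm, the fingers and tube below 0.1 N and horizontal distance between tube and holder_floor below 0.008 m and z of tube in the frame of holder_floor below 0.006 m and angle between tube's own z axis and vertical below 0.06 rad and horizontal distance between each of walnut_1, walnut_2, walnut_3, walnut_4 and tube below 0.03 m and z of walnut_1 in the frame of tube between 0.005 and 0.14 m and z of walnut_2 in the frame of tube between 0.005 and 0.14 m and z of walnut_3 in the frame of tube between 0.005 and 0.14 m and z of walnut_4 in the frame of tube between 0.005 and 0.14 m and x of each of chestnut_1, chestnut_2, chestnut_3, chestnut_4 in the frame of dispenser above 0.14 m and z of each of chestnut_1, chestnut_2, chestnut_3, chestnut_4 in the frame of dispenser above 0.17 m); the arm keeps its last pose, push and grip.
It fails at once if the shutter is opened by more than 10 mm while the tube does not stand in its cup (value of joint shutter above 0.01 m and (horizontal distance between tube and holder_floor above 0.012 m or z of tube in the frame of holder_floor above 0.02 m)).
It also fails if it takes over 58 s, if anything falls off the work surface, if the arm or the gripper's body presses on something with over 40 N, if the wrist force passes 120 N, or if a joint passes its speed limit or range.

## Working session

There is one attempt and no reset: what is moved stays moved. The work goes in short steps, Python scripts to look and compute and a tool call to move; the robot and the scene stay as the last step left them, time stands still between calls to the robot, and variables do not carry over. Pictures are saved under pics/ and viewed, at most 10 in all, crops included, and the job is handed in when it is done.

Besides the shell and the picture viewer there is one more tool, called after "Request:" by a JSON object that holds its "name" and its "arguments", one argument or row to a line. carry_out: Moves the arm, as the interface text tells. Its arguments: {"type":"object","properties":{"rows":{"type":"array"},"jaw":{"type":"number"},"force":{"type":"number"}},"required":["rows"]}

```bash
ls; mkdir -p pics
cat > h.py <<'E'
import numpy as np, cv2
from plant import robot
from scipy.spatial.transform import Rotation as Ro
def snap(c,fn=None):
    im=robot.read_camera(c)
    if fn: cv2.imwrite('pics/'+fn,im[:,:,::-1])
    return im
def ray(c,px):
    m=robot.camera_model(c);R=np.array(m['R']);t=np.array(m['t'])
    d=np.array([(px[0]-m['cx'])/m['fx'],(px[1]-m['cy'])/m['fy'],1.])
    return -R.T@t, R.T@d
def atz(c,px,z):
    o,d=ray(c,px);return o+d*(z-o[2])/d[2]
def proj(c,X):
    m=robot.camera_model(c);p=np.array(m['R'])@np.array(X)+np.array(m['t'])
    return np.array([m['fx']*p[0]/p[2]+m['cx'],m['fy']*p[1]/p[2]+m['cy']])
def totool(dw):
    s=robot.read_state();return Ro.from_rotvec(s['orientation']).inv().apply(dw)
E
python3 - <<'E'
from h import *
a=snap('top');b=snap('side')
cv2.imwrite('pics/a.png',cv2.resize(a[:,:,::-1],(800,600)))
cv2.imwrite('pics/b.png',cv2.resize(b[:,:,::-1],(800,600)))
s=robot.read_state();print({k:np.round(v,3) for k,v in s.items()},robot.grip_depth)
for c in('top','side'):
    print(c,np.round(ray(c,(280,210)),3))
    for n in('tube','dispenser','tab','walnut_1','chestnut_1','holder_floor'):
        try:
            for d in robot.outline_of(c,n)[:5]:
                ys,xs=np.nonzero(d['pixels']);print(c,n,round(d['conf'],2),np.round(d['pixel']),xs.min(),xs.max(),ys.min(),ys.max(),len(xs))
        except Exception as e: print(n,e)
E
```

```text
pics
{'t': np.float64(0.1), 'q': array([-1.269,  0.131,  1.489, -0.   ,  1.523, -0.085]), 'dq': array([-0.001, -0.003, -0.004, -0.001, -0.002,  0.001]), 'joint_torque': array([ 1.0000e-03, -5.6134e+01, -4.9310e+01,  7.7000e-02,  2.9000e-02,
       -0.0000e+00]), 'tool_pos': array([ 0.226, -0.555,  0.194]), 'orientation': array([-3.081, -0.603,  0.   ]), 'force': array([0.218, 0.417, 0.168]), 'wrist_torque': array([ 0.018, -0.006,  0.034]), 'gripper_force': np.float64(0.0), 'opening': np.float64(0.093)} 0.0188
top [[ 0.495 -0.093  1.424]
 [ 0.097  0.019 -0.995]]
top tube 0.96 [367. 226.] 351 383 215 242 701
top tube 0.7 [417. 266.] 397 435 253 278 817
top tube 0.57 [368. 273.] 351 383 261 286 703
top dispenser 0.94 [236. 207.] 107 276 143 287 7807
top tab 0.67 [180. 197.] 142 211 189 202 308
top tab 0.61 [247. 195.] 243 252 194 201 64
top walnut_1 0.56 [250. 185.] 244 254 181 192 103
top chestnut_1 0.46 [233. 159.] 231 239 156 165 75
top chestnut_1 0.43 [231. 186.] 228 236 179 189 79
top chestnut_1 0.42 [231. 193.] 227 233 192 199 44
top holder_floor 0.91 [236. 208.] 107 277 143 287 8216
top holder_floor 0.2 [185. 196.] 141 213 189 203 316
side [[ 0.598  0.865  0.55 ]
 [ 0.    -0.932 -0.364]]
side tube 0.95 [309. 194.] 302 324 177 227 692
side tube 0.81 [322. 218.] 313 336 191 248 1246
side tube 0.59 [289. 205.] 273 295 191 248 688
side dispenser 0.93 [257. 243.] 196 355 160 329 12641
side tab 0.62 [256. 242.] 244 268 211 281 604
side holder_floor 0.84 [258. 245.] 196 355 159 329 12613
```

View pics/a.png

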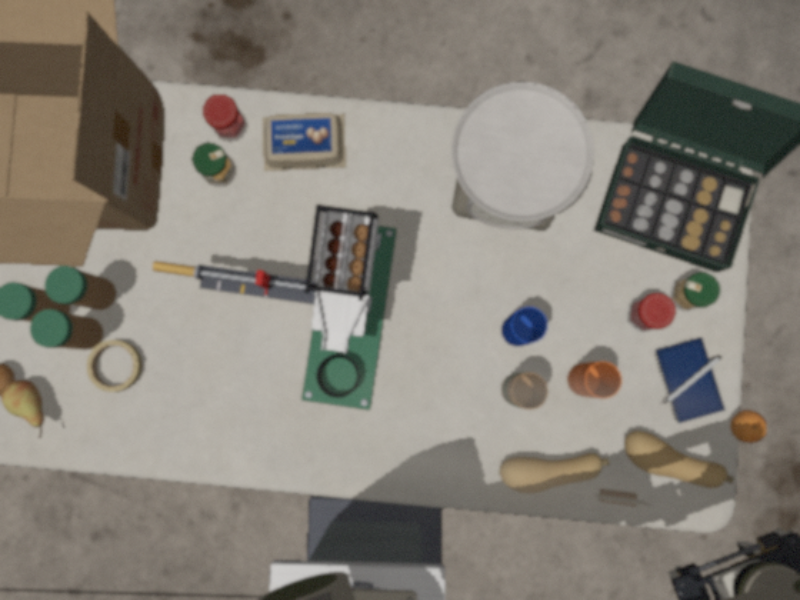

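View pics/b.png

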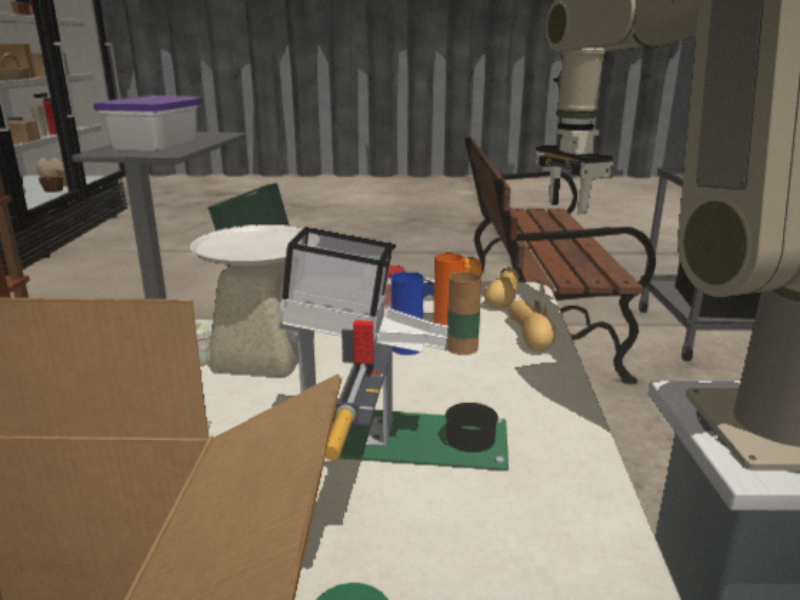

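The top view shows the brown tube at (367,273), native pixels. Its look-alikes are a blue cup (367,228), an orange cup (417,266) and green-lidded packed tubes (45,200), (35,230) and (10,210). In the side view the brown tube with the green band is at (324,219). The cup is at about (238,262) in the top view and (330,298) in the side view. I'll choose the brown one and check it in a close crop.

Run:
```python
from h import *
a=snap('top');b=snap('side')
c1=cv2.resize(a[240:300,335:435],(400,240),interpolation=cv2.INTER_CUBIC)
c2=cv2.resize(b[180:260,270:370],(400,320),interpolation=cv2.INTER_CUBIC)
c3=cv2.resize(a[140:290,180:280],(380,560),interpolation=cv2.INTER_CUBIC)
o=np.zeros((560,780,3),np.uint8);o[:240,:400]=c1;o[240:,:400]=c2;o[:,400:]=c3
cv2.imwrite('pics/c.png',o[:,:,::-1])
# tube ring/base
for c,near in(('top',(367,273)),('side',(324,219))):
    for d in robot.outline_of(c,'tube'):
        if np.hypot(*(np.array(d['pixel'])-near))<12:
            ys,xs=np.nonzero(d['pixels']);print(c,xs.min(),xs.max(),ys.min(),ys.max())
# cup triangulate & plate
hsv=cv2.cvtColor(a,cv2.COLOR_RGB2HSV)
g=((hsv[...,0]>55)&(hsv[...,0]<85)&(hsv[...,1]>110)).astype(np.uint8);g[:,:190]=0;g[:,290:]=0;g[:150]=0;g[300:]=0
r=cv2.minAreaRect(np.argwhere(g)[:,::-1].astype(np.float32));bx=cv2.boxPoints(r);print('plate px',np.round(bx,1))
print(np.round([atz('top',p,.008) for p in bx],3))
dk=((a.max(2)<70)).astype(np.uint8);dk[:240]=0;dk[290:]=0;dk[:,:215]=0;dk[:,262:]=0
n,l,st,ce=cv2.connectedComponentsWithStats(dk);i=1+np.argmax(st[1:,4]);print('ring',st[i],ce[i])
for q in ((242,246),(238,263)):pass
red=((a[...,0]>140)&(a[...,1]<70)&(a[...,2]<70)).astype(np.uint8);red[:,:170]=0;red[:,200:]=0;red[:180]=0;red[210:]=0
n,l,st,ce=cv2.connectedComponentsWithStats(red);print('red',st[1:],ce[1:])
rb=((b[...,0]>140)&(b[...,1]<70)&(b[...,2]<70)).astype(np.uint8);rb[:,:240]=0;rb[:,270:]=0
n,l,st,ce=cv2.connectedComponentsWithStats(rb);print('redside',st[1:],ce[1:])
```

```text
top 351 383 261 286
side 313 337 190 248
plate px [[256.7 231.8]
 [265.5 167.1]
 [272.  168. ]
 [263.2 232.7]]
[[ 0.574 -0.006  0.008]
 [ 0.749 -0.025  0.008]
 [ 0.747 -0.042  0.008]
 [ 0.572 -0.023  0.008]]
ring [222 247  31  31 259] [235.01930502 260.87644788]
red [[180 189   4  10  34]] [[181.35294118 193.58823529]]
redside [[248 225  13  29 239]
 [261 260   5   2   8]] [[254.71548117 237.60669456]
 [263.375      260.375     ]]
```

View pics/c.png

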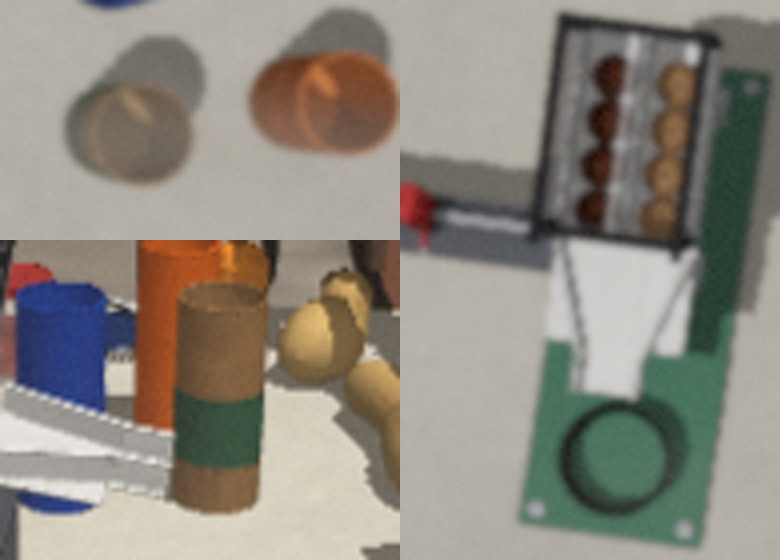

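The crop confirms that the brown tube with the green band is open and empty, with its mouth at about (370,273). The dispenser cup ring is at about (237,262). Chestnuts are on the left and walnuts on the right, and the tab is red at about (183,195). Next I'll fit the poses.

Run:
```python
from h import *
from scipy.optimize import least_squares
C=lambda x,y:((x-400)/3.8+180-.5+.5, y/3.7333+140)
pts=[((120,45,320),C(537,232)),((120,-45,320),C(682,250)),((270,45,320),C(562,17)),((270,-45,320),C(712,40)),((0,0,48),C(617,457)),((42,21,166),C(580,392)),((42,-21,166),C(640,398))]
def f(p):
    c,s=np.cos(p[2]),np.sin(p[2]);r=[]
    for X,u in pts:
        X=np.array(X)/1000;W=[p[0]+c*X[0]-s*X[1],p[1]+s*X[0]+c*X[1],X[2]];r+=list(proj('top',W)-u)
    return r
s=least_squares(f,[.5,0,0]);p=s.x;print(np.round(p,4),np.round(s.fun,1))
c,sn=np.cos(p[2]),np.sin(p[2])
W=lambda X:np.array([p[0]+c*X[0]-sn*X[1],p[1]+sn*X[0]+c*X[1],X[2]])
print('cup from ring',atz('top',C(617,457),.048))
for X in((.137,.125,.245),(0,0,.048),(.042,0,.166),(0,0,.008)): print(X,np.round(W(X),4),'top',proj('top',W(X)).round(1),'side',proj('side',W(X)).round(1))
for q in((520,522),(700,545),(768,75)): print(atz('top',C(*q),.008).round(3))
m=atz('top',(370,273.5),.15);print('tube mouth',m)
m=m.copy()
for z in(0,.15):
    e=[proj('side',[m[0]+.031*np.cos(t),m[1]+.031*np.sin(t),z]) for t in np.linspace(0,6.28,40)];e=np.array(e);print('side',z,e.min(0).round(1),e.max(0).round(1))
    e=[proj('top',[m[0]+.031*np.cos(t),m[1]+.031*np.sin(t),z]) for t in np.linspace(0,6.28,40)];e=np.array(e);print('top',z,e.min(0).round(1),e.max(0).round(1))
```

```text
[ 0.4835  0.0384 -0.1162] [-4.   4.1  0.6  5.3  0.2 -8.5  3.  -8.8  0.3  3.4 -0.9  2.2  0.9  3.1]
cup from ring [0.49225578 0.03945176 0.048     ]
(0.137, 0.125, 0.245) [0.6341 0.1466 0.245 ] top [182.5 197.3] side [259.1 222.9]
(0, 0, 0.048) [0.4835 0.0384 0.048 ] top [237.4 265.9] side [333.8 288.8]
(0.042, 0, 0.166) [0.5252 0.0335 0.166 ] top [235.2 248.4] side [315.8 237.2]
(0, 0, 0.008) [0.4835 0.0384 0.008 ] top [238.9 265.8] side [332.9 304.9]
[0.445 0.109 0.008]
[ 0.432 -0.016  0.008]
[ 0.768 -0.055  0.008]
tube mouth [ 0.47389539 -0.2861796   0.15      ]
side 0 [312.9 238.5] [334.9 248. ]
top 0 [349.7 260.6] [373.1 284.1]
side 0.15 [314.6 189.3] [337.6 196.8]
top 0.15 [356.9 260.4] [383.1 286.7]
```

```bash
cat >> h.py <<'E'
def go(pos,head):
    "shift/turn in the tool frame to reach TCP pos with tool x heading head, tool z down"
    s=robot.read_state();R0=Ro.from_rotvec(s['orientation'])
    c,n=np.cos(head),np.sin(head)
    R1=Ro.from_matrix(np.array([[c,n,0],[n,-c,0],[0,0,-1]]))
    print('shift mm',(1000*R0.inv().apply(np.array(pos)-s['tool_pos'])).round(1),'turn deg',np.degrees((R0.inv()*R1).as_rotvec()).round(2),'t',round(float(s['t']),2))
E
python3 - <<'E'
from h import *
go((.474,-.286,.21),-.11)
print(atz('top',(422,266),.15))
E
```

```text
shift mm [ 331.1 -156.3  -14.7] turn deg [ 0.   -0.   28.46] t 0.9
[ 0.49454563 -0.40910355  0.15      ]
```

Request:
{"name": "carry_out", "arguments": {
  "rows": [
    [0.03,-0.014,-0.014,0,0,3],
    [0.08,-0.038,-0.015,0,0,8],
    [0.13,-0.062,-0.015,0,0,13],
    [0.18,-0.085,-0.015,0,0,18],
    [0.23,-0.109,-0.015,0,0,23],
    [0.28,-0.133,-0.015,0,0,27],
    [0.32,-0.151,-0.015,0,0,28.5],
    [0.331,-0.156,-0.015,0,0,28.5],
    [0.331,-0.156,-0.015,0,0,28.5],
    [0.331,-0.156,-0.015,0,0,28.5]
  ],
  "jaw": 0
}}

```text
t: 2.15
tool_pos: [0.4733, -0.2874, 0.2102]
orientation: [3.136, -0.175, -0.001]
force: [-0.3, 0.0, -0.2]
opening: 0.093
gripper_force: 0.0
```

Run:
```python
from h import *
go((.474,-.286,.106),-.11)
s=robot.read_state();print(s['q'].round(2),s['tool_pos'].round(4))
a=snap('top')[230:310,320:440];b=snap('side')[130:270,250:400]
o=np.zeros((400,780,3),np.uint8);o[:240,:360]=cv2.resize(a,(360,240));o[:392,360:780]=cv2.resize(b,(420,392))
cv2.imwrite('pics/d.png',o[:,:,::-1])
```

```text
shift mm [  0.6  -1.5 104.2] turn deg [ 0.02  0.02 -0.09] t 2.15
[-0.64 -0.    1.6  -0.    1.54  1.04] [ 0.4733 -0.2874  0.2102]
```

View pics/d.png

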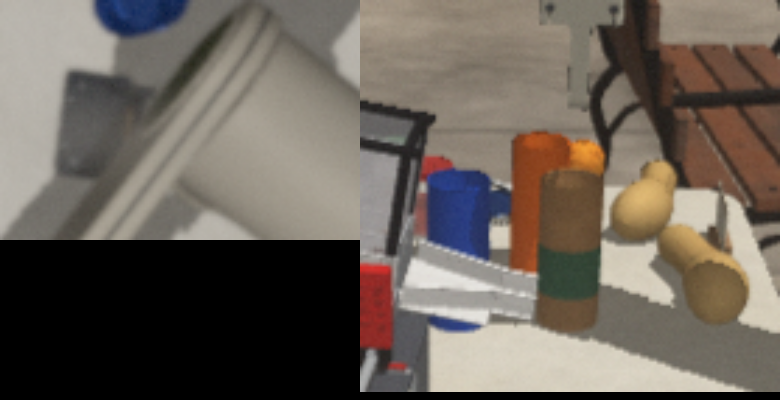

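Seen from the side, the finger (column 328) lines up with the tube axis (column 326), allowing for its nearer depth. I'll descend and grasp.

Request:
{"name": "carry_out", "arguments": {
  "rows": [
    [0.001,-0.0015,0.03,0,0,0],
    [0.001,-0.0015,0.07,0,0,0],
    [0.001,-0.0015,0.095,0,0,0],
    [0.001,-0.0015,0.104,0,0,0],
    [0.001,-0.0015,0.104,0,0,0]
  ]
}}

```text
t: 2.88
tool_pos: [0.4748, -0.2854, 0.1063]
orientation: [-3.136, 0.175, 0.001]
force: [0.5, -0.4, -0.1]
opening: 0.0928
gripper_force: 0.0
```

Request:
{"name": "carry_out", "arguments": {
  "rows": [
    [0,0,0,0,0,0],
    [0,0,0,0,0,0],
    [0,0,0,0,0,0],
    [0,0,0,0,0,0],
    [0,0,0,0,0,0],
    [0,0,0,0,0,0]
  ],
  "jaw": 160,
  "force": 12
}}

```text
t: 3.62
tool_pos: [0.4755, -0.2852, 0.1067]
orientation: [3.136, -0.174, 0.001]
force: [-0.6, -1.8, 3.7]
opening: 0.0619
gripper_force: 12.0
```

Request:
{"name": "carry_out", "arguments": {
  "rows": [
    [0,0,-0.03,0,0,0],
    [0,0,-0.07,0,0,0],
    [-0.004,-0.03,-0.09,0,0,0],
    [-0.01,-0.08,-0.09,0,0,0],
    [-0.017,-0.13,-0.09,0,0,0],
    [-0.023,-0.18,-0.09,0,0,0],
    [-0.03,-0.23,-0.09,0,0,0],
    [-0.036,-0.28,-0.09,0,0,0],
    [-0.04,-0.312,-0.09,0,0,0],
    [-0.041,-0.323,-0.09,0,0,0],
    [-0.041,-0.323,-0.09,0,0,0],
    [-0.041,-0.323,-0.09,0,0,0]
  ]
}}

```text
t: 5.12
tool_pos: [0.4701, 0.0396, 0.196]
orientation: [3.136, -0.175, -0.001]
force: [-0.4, 0.4, -0.5]
opening: 0.0614
gripper_force: 12.0
```

Run:
```python
from h import *
s=robot.read_state();print(s['q'].round(2),s['tool_pos'].round(4))
go((.492,.0395,.197),-.11)
t=s['tool_pos'];z=t[2]-.1067
a=snap('top')[200:310,180:290];b=snap('side')[150:330,250:400]
for q,ax in(((0),0),):
  pass
o=np.zeros((600,800,3),np.uint8);o[:300,:300]=cv2.resize(a,(300,300));o[:600,300:800]=cv2.resize(b,(500,600))
cv2.imwrite('pics/e.png',o[:,:,::-1])
f=lambda X:((proj('side',X)-(250,150))*(10/3)+(300,0)).round(1)
for h in(z,z+.15): 
    e=np.array([f([t[0]+.031*np.cos(u),t[1]+.031*np.sin(u),h]) for u in np.linspace(0,6.28,60)]);print('tube pred',h.round(3),e.min(0),e.max(0))
for h in(.008,.048):
    for r in(.0335,.0365):
        e=np.array([f([.492+r*np.cos(u),.0395+r*np.sin(u),h]) for u in np.linspace(0,6.28,60)]);print('cup pred',h,r,e.min(0),e.max(0))
```

```text
[-0.02 -0.22  1.83 -0.    1.54  1.66] [0.4701 0.0396 0.196 ]
shift mm [21.8 -2.4 -1. ] turn deg [ 0.03  0.02 -0.09] t 5.12
tube pred 0.089 [554.3 382.9] [654.3 431.6]
tube pred 0.239 [564.9 163.7] [671.5 200.9]
cup pred 0.008 0.0335 [511.4 489.2] [615.7 547.3]
cup pred 0.008 0.0365 [506.7 486.7] [620.4 550. ]
cup pred 0.048 0.0335 [513.3 436.8] [619.3 492.3]
cup pred 0.048 0.0365 [508.6 434.4] [624.1 495. ]
```

View pics/e.png

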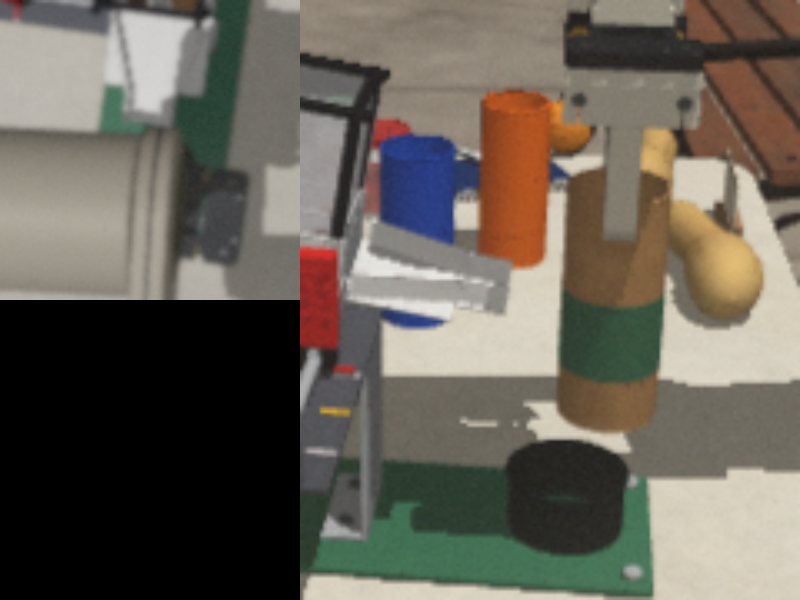

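Side view: the held tube is at columns 557–657 (predicted 554–654) and the cup rim at 507–628 (predicted 508–624). Both agree to about 1 mm, and the chute lip is clear. I'll move over the cup and go down.

Request:
{"name": "carry_out", "arguments": {
  "rows": [
    [0.012,-0.001,0,0,0,0],
    [0.022,-0.0025,0,0,0,0],
    [0.022,-0.0025,0.02,0,0,0],
    [0.022,-0.0025,0.036,0,0,0],
    [0.022,-0.0025,0.036,0,0,0],
    [0.022,-0.0025,0.045,0,0,0],
    [0.022,-0.0025,0.05,0,0,0],
    [0.022,-0.0025,0.054,0,0,0],
    [0.022,-0.0025,0.054,0,0,0]
  ]
}}

```text
t: 6.35
tool_pos: [0.4922, 0.0411, 0.142]
orientation: [-3.136, 0.173, 0.0]
force: [0.3, 1.7, -1.7]
opening: 0.0619
gripper_force: 12.0
```

Request:
{"name": "carry_out", "arguments": {
  "rows": [
    [0,0,0.006,0,0,0],
    [0,0,0.012,0,0,0],
    [0,0,0.018,0,0,0],
    [0,0,0.023,0,0,0],
    [0,0,0.026,0,0,0],
    [0,0,0.0275,0,0,0],
    [0,0,0.0275,0,0,0]
  ]
}}

```text
t: 7.22
tool_pos: [0.4923, 0.0406, 0.1147]
orientation: [3.137, -0.174, -0.0]
force: [0.6, 3.1, 0.2]
opening: 0.0621
gripper_force: 12.0
```

Request:
{"name": "carry_out", "arguments": {
  "rows": [
    [0,0,0,0,0,0],
    [0,0,0,0,0,0],
    [0,0,0,0,0,0],
    [0,0,0,0,0,0],
    [0,0,0,0,0,0],
    [0,0,0,0,0,0]
  ],
  "jaw": 0
}}

```text
t: 7.98
tool_pos: [0.4923, 0.0406, 0.1147]
orientation: [3.137, -0.174, -0.0]
force: [0.5, -0.9, 0.2]
opening: 0.0929
gripper_force: 0.0
```

Run:
```python
from h import *
s=robot.read_state();print(s['opening'],s['force'].round(1))
f=lambda X:proj('side',X).round(1)
for h in(.048,.158):
    e=np.array([f([.4925+.031*np.cos(u),.040+.031*np.sin(u),h]) for u in np.linspace(0,6.28,60)]);print('tube pred',h,e.min(0),e.max(0))
snap('side')
for d in robot.outline_of('side','tube')[:4]:
    ys,xs=np.nonzero(d['pixels']);print(round(d['conf'],2),np.round(d['pixel']),xs.min(),xs.max(),ys.min(),ys.max())
    for y in range(ys.min(),ys.max(),8): r=xs[ys==y];print(y,r.min(),r.max(),end='; ')
```

```text
0.09290998777584566 [ 0.5 -0.9  0.2]
tube pred 0.048 [315.  281.7] [344.4 297.2]
tube pred 0.158 [316.7 235.8] [347.5 249. ]
0.96 [330. 271.] 316 347 238 300
238 322 326; 246 318 347; 254 317 347; 262 317 346; 270 316 346; 278 316 345; 286 317 345; 294 317 344; 0.64 [308. 198.] 303 318 177 227
177 311 315; 185 304 317; 193 304 317; 201 305 317; 209 304 314; 217 303 313; 225 304 313; 0.61 [285. 207.] 274 296 191 249
191 276 293; 199 274 296; 207 274 294; 215 275 295; Traceback (most recent call last):
  File "<stdin>", line 9, in <module>
    return umr_minimum(a, axis, None, out, keepdims, initial, where)
ValueError: zero-size array to reduction operation minimum which has no identity
```

The tube is seated: its outline at columns 316–347 matches the seated prediction. I'll lift clear of it. At the tab I'll close the fingers along the dispenser's x, because the gripper body would hit the hopper top if they closed along y.

Request:
{"name": "carry_out", "arguments": {
  "rows": [
    [0,0,-0.01,0,0,0],
    [0,0,-0.035,0,0,0],
    [0,0,-0.07,0,0,0],
    [0,0,-0.11,0,0,0],
    [0,0,-0.15,0,0,0],
    [0,0,-0.19,0,0,0],
    [0,0,-0.22,0,0,0],
    [0,0,-0.23,0,0,0],
    [0,0,-0.23,0,0,0]
  ]
}}

```text
t: 9.2
tool_pos: [0.4925, 0.0406, 0.345]
orientation: [-3.137, 0.174, -0.001]
force: [0.8, -0.0, -0.2]
opening: 0.093
gripper_force: 0.0
```

Run:
```python
from h import *
from scipy.optimize import least_squares
a=snap('top');b=snap('side')
r=lambda im:((im[...,0].astype(int)>110)&(im[...,1]<80)&(im[...,2]<80)).astype(np.uint8)
A=r(a)[180:215,165:205];B=r(b)[210:270,240:275]
n,l,st,ce=cv2.connectedComponentsWithStats(A);print('top',st[1:]+[165,180,0,0,0],ce[1:]+[165,180])
n,l,st,ce=cv2.connectedComponentsWithStats(B);print('side',st[1:]+[240,210,0,0,0],ce[1:]+[240,210])
for c0,P in(('world',(.6422,.1487)),):
  for psi in(-.11,):
    R=np.array([[np.cos(psi),-np.sin(psi)],[np.sin(psi),np.cos(psi)]])
    for cam in('top','side'):
        for z in(.245,.195):
            e=np.array([proj(cam,[*(np.array(P)+R@np.array([i*.012,j*.006])),z]) for i in(-1,1) for j in(-1,1)]);print(cam,z,e.min(0).round(1),e.max(0).round(1))
go((.642,.149,.34),1.46)
c=np.zeros((560,800,3),np.uint8)
c[:,:400]=cv2.resize(a[170:240,160:210],(400,560));c[:,400:]=cv2.resize(b[205:275,235:285],(400,560))
cv2.imwrite('pics/f.png',c[:,:,::-1])
```

```text
top [[179 189   7  11  62]
 [185 202   3   3   5]] [[181.96774194 193.98387097]
 [186.         202.8       ]]
side [[247 224  15  31 393]
 [260 259   7   3  17]] [[254.18575064 239.03562341]
 [262.70588235 260.11764706]]
top 0.245 [178.3 188. ] [185.2 199.3]
top 0.195 [182.7 191. ] [189.4 201.8]
side 0.245 [246.9 221.7] [261.7 225.1]
side 0.195 [247.6 247.6] [262.1 251.3]
shift mm [ 137.4 -124.2    2.9] turn deg [ -0.09   0.11 -89.99] t 9.3
```

View pics/f.png

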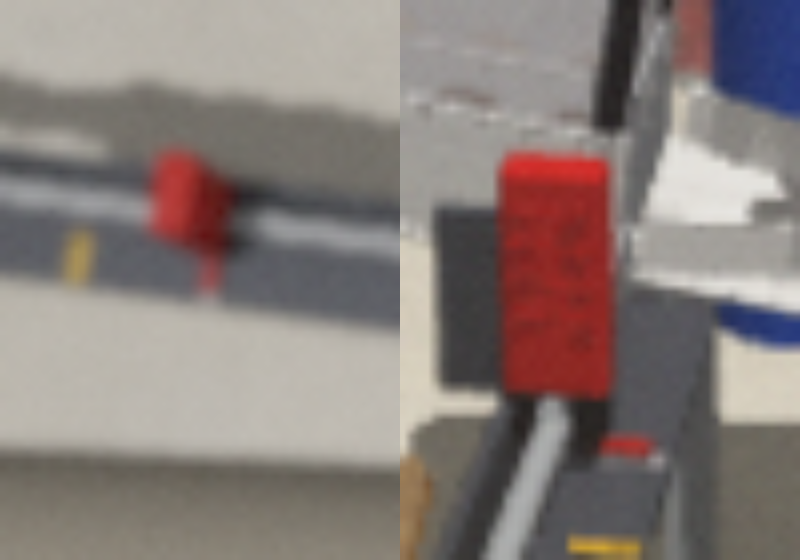

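The tab's top face is at about columns 179–185, rows 189–201 in the top view, and columns 247–261 in the side view. Both agree with the prediction to about 2 mm. The pointer stands at the white mark, with the yellow mark about 40 mm further along.

Request:
{"name": "carry_out", "arguments": {
  "rows": [
    [0.008,-0.008,0,0,0,-6],
    [0.022,-0.02,0,0,0,-15],
    [0.04,-0.036,0,0,0,-25],
    [0.058,-0.052,0,0,0,-35],
    [0.075,-0.068,0,0,0,-45],
    [0.092,-0.084,0,0,0,-55],
    [0.108,-0.098,0,0,0,-65],
    [0.122,-0.11,0,0,0,-75],
    [0.132,-0.119,0,0,0,-84],
    [0.1365,-0.1238,0,0,0,-90],
    [0.1365,-0.1238,0,0,0,-90],
    [0.1365,-0.1238,0,0,0,-90]
  ]
}}

```text
t: 10.8
tool_pos: [0.6412, 0.1484, 0.3437]
orientation: [-2.343, -2.092, 0.002]
force: [-1.3, 0.0, -0.0]
opening: 0.0931
gripper_force: 0.0
```

Run:
```python
from h import *
go((.641,.1485,.210),1.46)
print(robot.read_state()['q'].round(2))
```

```text
shift mm [1.000e-01 0.000e+00 1.337e+02] turn deg [-0.09  0.03 -0.13] t 10.8
[ 0.15  0.29  1.04 -0.    1.81  0.26]
```

Request:
{"name": "carry_out", "arguments": {
  "rows": [
    [0,0,0.02,0,0,0],
    [0,0,0.06,0,0,0],
    [0,0,0.1,0,0,0],
    [0,0,0.125,0,0,0],
    [0,0,0.134,0,0,0],
    [0,0,0.134,0,0,0]
  ]
}}

```text
t: 11.55
tool_pos: [0.6414, 0.1484, 0.2108]
orientation: [-2.342, -2.094, 0.001]
force: [0.4, -0.2, 0.7]
opening: 0.0931
gripper_force: 0.0
```

Request:
{"name": "carry_out", "arguments": {
  "rows": [
    [0,0,0,0,0,0],
    [0,0,0,0,0,0],
    [0,0,0,0,0,0],
    [0,0,0,0,0,0],
    [0,0,0,0,0,0],
    [0,0,0,0,0,0],
    [0,0,0,0,0,0],
    [0,0,0,0,0,0]
  ],
  "jaw": 255,
  "force": 35
}}

```text
t: 12.55
tool_pos: [0.6429, 0.1485, 0.2108]
orientation: [2.34, 2.094, 0.003]
force: [6.8, 0.3, -3.7]
opening: 0.0235
gripper_force: 35.0
```

Request:
{"name": "carry_out", "arguments": {
  "rows": [
    [0.004,0,0,0,0,0],
    [0.01,0,0,0,0,0],
    [0.016,0,0,0,0,0],
    [0.022,0,0,0,0,0],
    [0.028,0,0,0,0,0],
    [0.034,0,0,0,0,0],
    [0.038,0,0,0,0,0],
    [0.04,0,0,0,0,0],
    [0.04,0,0,0,0,0],
    [0.04,0,0,0,0,0],
    [0.04,0,0,0,0,0],
    [0.04,0,0,0,0,0]
  ]
}}

```text
t: 14.05
tool_pos: [0.6472, 0.1854, 0.2107]
orientation: [2.34, 2.09, -0.002]
force: [4.5, -9.0, -1.3]
opening: 0.023
gripper_force: 35.0
```

Request:
{"name": "carry_out", "arguments": {
  "rows": [
    [0,0,0,0,0,0],
    [0,0,0,0,0,0],
    [0,0,0,0,0,0],
    [0,0,0,0,0,0],
    [0,0,0,0,0,0],
    [0,0,0,0,0,0],
    [0,0,0,0,0,0],
    [0,0,0,0,0,0],
    [0,0,0,0,0,0],
    [0,0,0,0,0,0],
    [0,0,0,0,0,0],
    [0,0,0,0,0,0]
  ]
}}

```text
t: 15.55
tool_pos: [0.6472, 0.1854, 0.2107]
orientation: [2.34, 2.09, -0.002]
force: [3.5, -9.9, -0.2]
opening: 0.0236
gripper_force: 35.0
```

Run:
```python
from h import *
a=snap('top');b=snap('side')
s=robot.read_state();print(s['tool_pos'].round(4),s['force'].round(1),s['opening'])
c=np.zeros((600,800,3),np.uint8)
c[:,:400]=cv2.resize(a[140:290,170:270],(400,600));c[:,400:]=cv2.resize(b[200:320,235:355],(400,600))
cv2.imwrite('pics/g.png',c[:,:,::-1])
```

```text
[0.6472 0.1854 0.2107] [  4.9 -11.   -0.2] 0.023469002954103542
```

View pics/g.png

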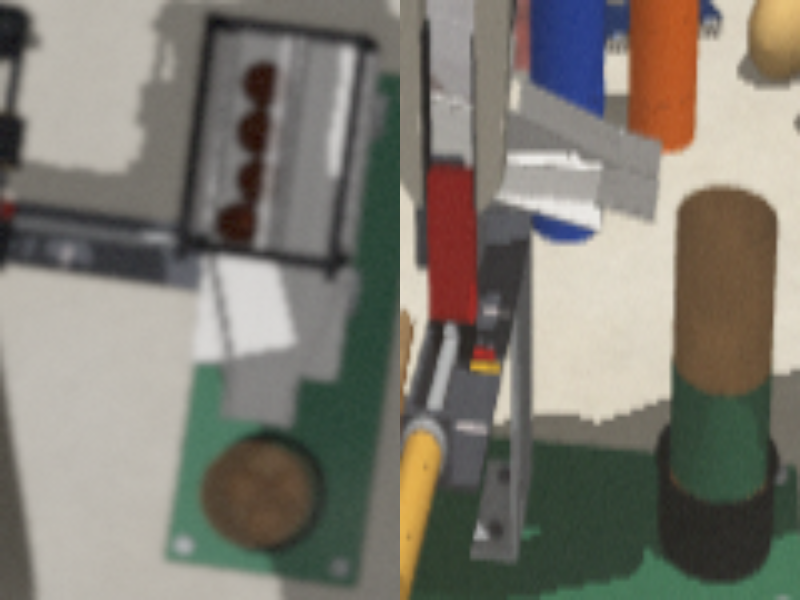

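The walnut lane is empty and the walnuts are in the tube, with all four chestnuts still behind the shutter. The tube is upright, and the pointer is just short of the yellow mark (travel about 37 mm). I'll nudge 2.5 mm to centre it and hold.

Request:
{"name": "carry_out", "arguments": {
  "rows": [
    [0.001,0,0,0,0,0],
    [0.002,0,0,0,0,0],
    [0.0025,0,0,0,0,0],
    [0.0025,0,0,0,0,0],
    [0.0025,0,0,0,0,0],
    [0.0025,0,0,0,0,0],
    [0.0025,0,0,0,0,0],
    [0.0025,0,0,0,0,0]
  ]
}}

```text
t: 16.65
tool_pos: [0.6475, 0.1876, 0.2107]
orientation: [2.34, 2.089, -0.002]
force: [4.0, -11.1, -1.2]
opening: 0.0236
gripper_force: 35.0
```

Run:
```python
from h import *
a=snap('top');b=snap('side')
s=robot.read_state();print(s['tool_pos'].round(4),s['force'].round(1),s['t'])
c=np.zeros((600,800,3),np.uint8)
c[:,:400]=cv2.resize(a[240:285,215:245],(400,600),interpolation=cv2.INTER_CUBIC);c[:,400:]=cv2.resize(b[235:295,240:280],(400,600),interpolation=cv2.INTER_CUBIC)
cv2.imwrite('pics/h.png',c[:,:,::-1])
```

```text
[0.6475 0.1876 0.2107] [  3.8 -10.   -0.8] 16.75
```

View pics/h.png

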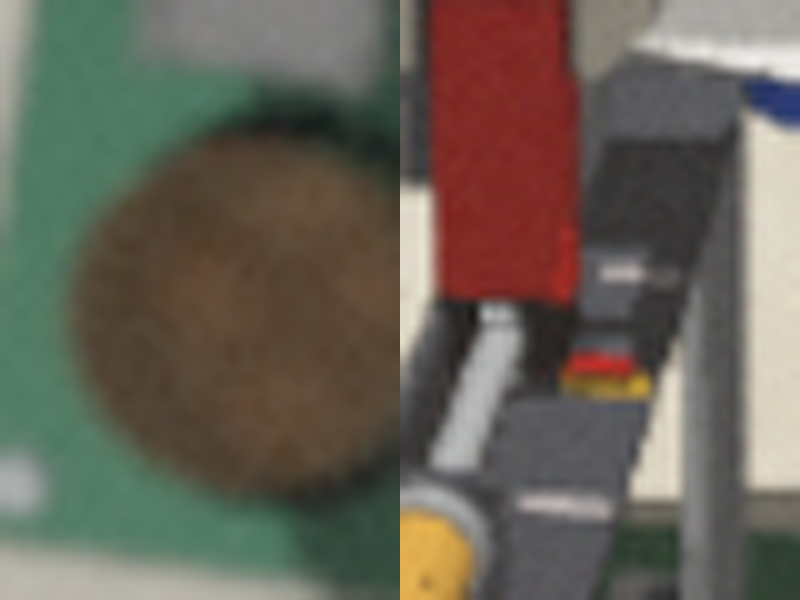

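The pointer (600,365) now sits at the yellow mark (605,385), and the reading is steady at about 39.5 mm with a 10 N spring load. I'm handing in the job.

```bash
python3 -c "
from plant import robot
print(robot.close_job())"
```

```text
the job is handed in; nothing more can be done
None
```

I handed the job in at about 17 s: the tube stands in its cup, the walnut lane is empty with the walnuts in the tube, and all four chestnuts are behind the shutter. The gripper holds the tab at about 39.5 mm; the hand-in returned no verdict.

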